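# Rock the film-pot sorter over to its empty lane

## Robot

A 6-joint arm with a two-finger parallel gripper is mounted at the origin on the work surface. World frame = base frame: x ahead of the robot, y to its left, z up, the work surface at z = 0. Lengths are in m, angles in rad, forces in N, time in s.
With the tool pointing down it reaches from about 0.4 to 0.825 m from the base axis. Payload 7 kg.
Tool frame: the origin (TCP) lies at the centre of the arm's flange, where the gripper is bolted on; the fingertips stand 178 mm ahead of it and the grasp point (between the pads) lies 159 mm ahead of it; z points along the fingers, y is the direction in which the jaws open and shut (so a half turn about z gives the same grasp; the last joint's range is limited). The gripper opens to 88 mm and grips with 3 to 60 N. Pads are 19 mm wide; open, the fingers measure 130 mm over their backs; the gripper's body (78 mm by 193 mm) begins 47 mm behind the grasp point.
Start: joints at [-0.927, 0.359, 0.012, 0, -1.224, -0.288], TCP at [0.235, -0.633, 0.405] pointing down, gripper open.
Joint ranges: [-3.07, 3.07], [-1.43, 2.12], [-1.02, 1.25], [-3.03, 1.67], [-3.05, -0], [-3.03, 3.03]. Speed limits (rad/s): [2.39, 2.39, 3.01, 3.14, 3.14, 3.14].

## Interface

Orientations are given as [roll, pitch, yaw] about the fixed x, y, z axes, in that order (R = Rz(yaw) Ry(pitch) Rx(roll)).
In Python, from station import * gives the robot as it stands.
- The arm moves only by the tool send_rows, never from a script. Its argument "motion" is a list of rows, each an object with "offset": the shift along the tool's x, y, z in cm, a list of three; "turn": the turn about the tool's z in degrees. In form: [{"offset": [x, y, z], "turn": turn}, ...]. A call has 1 to 8 rows; each row is the pose to reach, as a shift and turn from the pose commanded when the call began, along the tool's axes at that moment; what a row does not reach only later rows make up. A row lasts 1/10 s, in which the tool goes at most 50 mm and 8.59 degrees, less where a joint would pass 70% of its speed; a pose out of reach is approached as far as the arm can. A call with a gripper value outside its range is refused whole. "hand" is the opening, from -1 (shut) to 1 (fully open), set as the call begins (left out, the last holds). The fingers move at their own pace and stop on an object; "squeeze" is the grip in N (left out, the last holds). Time passes only in rows, so rows that repeat a pose let the fingers close. It gives the time, the measured TCP pose, the force and the opening at its end, in the units of the state.
- get_state(): the state, without advancing time (a new reading comes with each control period).
- grab_frame(name): name is "scene" or "top"; returns a dict with "frame" (480x640x3 uint8, blue, green, red), "range_z" (480x640 float32, m along the optical axis (not along the pixel's ray), 0 where there is no reading), "vertical_fov" (degrees; the focal length in pixels is half the picture's height over the tangent of half this angle, whatever the lens; pixels are square), "cx", "cy" (the principal point, pixels), "k1" (the pictures are not rectified: a ray, as slopes to the right and down, at radius r is drawn at 1 + k1 r^2 times it, then the intrinsics apply), "cam_to_world" (4x4, takes a point from camera to world coordinates). Camera axes: x right, y up, looking along -z (the intrinsics and any distortion apply to the point x, -y, -z); pixel columns grow to the right and rows downward; lengths in m; the calibration is good to about 2 mm. A picture is of the moment at which its call begins.
- job_done(): hands the job in, once; it reports no verdict.
The state is a dict: "t": time; "q": joint angles; "qd": joint speeds; "joint_efforts": joint torques, N m; "eef_pos": TCP position; "ee_rot": TCP orientation; "force": force on the tool from outside, world axes, zero at the start; "moment": the same for the moment, N m; "width": finger opening in m.
Only numpy, scipy, OpenCV 4.12 (cv2) and the standard library are available. Lean on these libraries where they do the work, as an engineer would, in place of code of your own. Each camera call takes 0.05 s, during which the arm holds its last target. There are 200 camera calls.

## Task

The lane that the film-pot sorter is feeding is full, and three pots are waiting in its magazine. With your fingertips press down a raised end of the sorter's rocker until the gate has tipped fully over and all three waiting pots have rolled down the empty lane by themselves, then take your hand away. Do not touch or lift the pots, and leave the loupe, the hard drive and the jar where they are.

Things in the scene. Friction and masses are not known exactly. Their poses are not given: they have to be found in the camera images.
- sorter: bench-top sorter for 35 mm film pots, pale grey and steel, fixed to the table, 330 mm long (y) by 110 mm wide (x), turned to any heading. Origin on the table under the middle of the gate's pivot; y runs along its two lanes, x along the pivot shaft, which lies 75 mm above the table, z up. Under the magazine in its middle is the rocker gate, a steel plate 52 mm long on that shaft
- magazine (a point): middle of the mouth of the upright aluminium magazine over the gate, 220 mm above the table, its flared rim 20 mm higher; 60 mm wide along x, 52 mm along y, with open slots in its two broad sides through which the waiting pots show
- lane_full (a point): middle of the floor of the lane on the sorter's -y side, full of four pots at the start. Each lane is an open-topped trough, 60 mm wide over its walls, sloping down outwards at 9 degrees from 28 mm to 144 mm from the pivot; nothing of it is higher than 90 mm above the table
- lane_empty (a point): middle of the floor of the same kind of lane on the sorter's +y side, empty at the start
- gate (a joint): tilt (rad) of the rocker: gate plate and both press bars, one piece on the shaft. Positive: the +y ends are raised and pots run down the -y lane; negative: the -y ends are raised and pots run down the +y lane. Stops at +0.62 and -0.62, starts at +0.62. Small steel weights above the shaft keep it at either stop (1 N at a pad moves it) and make it fall on by itself once past level
- pad_a (a point): middle of the upper face of the red press pad at x -75, y +95 mm (gate level). Pads are 30 by 34 mm, at the ends of two bars (214 by 18 mm, along y) outside the lanes, one bar at each end of the shaft: four pads, a raised and a low one on each bar. Raised, this face is 140 mm above the table and 70 mm along y from the pivot; fully pressed, 30 mm and 84 mm
- pad_b (a point): middle of the upper face of the red press pad at x -75, y -95 mm (gate level). Pads are 30 by 34 mm, at the ends of two bars (214 by 18 mm, along y) outside the lanes, one bar at each end of the shaft: four pads, a raised and a low one on each bar. Raised, this face is 140 mm above the table and 70 mm along y from the pivot; fully pressed, 30 mm and 84 mm
- pad_c (a point): middle of the upper face of the red press pad at x +75, y +95 mm (gate level). Pads are 30 by 34 mm, at the ends of two bars (214 by 18 mm, along y) outside the lanes, one bar at each end of the shaft: four pads, a raised and a low one on each bar. Raised, this face is 140 mm above the table and 70 mm along y from the pivot; fully pressed, 30 mm and 84 mm
- pad_d (a point): middle of the upper face of the red press pad at x +75, y -95 mm (gate level). Pads are 30 by 34 mm, at the ends of two bars (214 by 18 mm, along y) outside the lanes, one bar at each end of the shaft: four pads, a raised and a low one on each bar. Raised, this face is 140 mm above the table and 70 mm along y from the pivot; fully pressed, 30 mm and 84 mm
- pot1: 35 mm film pot, black cylinder with grey lid, 32 mm in diameter, 50 mm long, lying with its axis along the sorter's x; origin at its middle. One of the four that fill the -y lane (outermost); about 28 g
- pot2: 35 mm film pot, black cylinder with grey lid, 32 mm in diameter, 50 mm long, lying with its axis along the sorter's x; origin at its middle. One of the four that fill the -y lane (second from outside); about 28 g
- pot3: 35 mm film pot, black cylinder with grey lid, 32 mm in diameter, 50 mm long, lying with its axis along the sorter's x; origin at its middle. One of the four that fill the -y lane (third from outside); about 28 g
- pot4: 35 mm film pot, black cylinder with grey lid, 32 mm in diameter, 50 mm long, lying with its axis along the sorter's x; origin at its middle. One of the four that fill the -y lane (next to the gate); about 28 g
- pot5: 35 mm film pot, the same kind, 32 mm in diameter, 50 mm long, origin at its middle: one of the three that wait above the gate in the magazine (lowest, resting on the gate plate); about 28 g
- pot6: 35 mm film pot, the same kind, 32 mm in diameter, 50 mm long, origin at its middle: one of the three that wait above the gate in the magazine (middle); about 28 g
- pot7: 35 mm film pot, the same kind, 32 mm in diameter, 50 mm long, origin at its middle: one of the three that wait above the gate in the magazine (uppermost); about 28 g
- loupe: black film loupe, upright, 42 mm in diameter, 48 mm tall, origin under its middle; stands loose beside the sorter
- drive: flat silver portable hard drive, 78 by 112 by 16 mm, origin under its middle; lies loose beside the sorter
- tin: small amber jar with a white lid, 56 mm in diameter, 60 mm tall, origin under its middle; stands loose beside the sorter
There are look-alikes about, which are no part of the job. Leave any purple look-alike of the pot7 alone.

How it is judged:
By the outcome, as a careful person would: the job done as asked, in the order asked, and still so for the second after the job is handed in, with the robot touching nothing.
It also fails if it takes over 35 s, if anything falls off the work surface, if the arm or the gripper's body presses on something with over 40 N, if the wrist force passes 120 N, or if a joint passes its speed limit or range.

## Working session

There is one attempt and no reset: what is moved stays moved. The work goes in short steps, Python scripts to look and compute and a tool call to move; the robot and the scene stay as the last step left them, time stands still between calls to the robot, and variables do not carry over. Pictures are saved under pics/ and viewed, about 8 in all and at most 12, crops included, and the job is handed in when it is done.

Besides the shell and the picture viewer there is one more tool, called by a JSON object that holds its "op" and its "data", one argument or row to a line. send_rows: Moves the arm, as the interface text tells. Its arguments: {"type":"object","properties":{"motion":{"type":"array"},"hand":{"type":"number"},"squeeze":{"type":"number"}},"required":["motion"]}

```bash
mkdir -p pics
cat > h.py <<'E'
from station import *
import numpy as np, cv2
def cast(f,uv):
    """world points of pixels using range_z; returns pts, origin, dirs"""
    h,w=f["frame"].shape[:2]; fl=h/2/np.tan(np.radians(f["vertical_fov"])/2)
    K=np.array([[fl,0,f["cx"]],[0,fl,f["cy"]],[0,0,1]])
    s=cv2.undistortPoints(np.float32(uv).reshape(-1,1,2),K,np.array([f["k1"],0,0,0,0])).reshape(-1,2)
    d=np.c_[s[:,0],-s[:,1],-np.ones(len(s))]; T=np.array(f["cam_to_world"])
    return T[:3,3],d@T[:3,:3].T
def pts(f,uv):
    o,d=cast(f,uv); uv=np.int32(uv); return o+d*f["range_z"][uv[:,1],uv[:,0]][:,None]
E
python3 - <<'E'
from h import *
for n in("scene","top"):
    f=grab_frame(n); cv2.imwrite(f"pics/{n}0.png",f["frame"]); print(n,f["vertical_fov"],f["k1"],np.round(f["cam_to_world"],3).tolist())
    hsv=cv2.cvtColor(f["frame"],cv2.COLOR_BGR2HSV)
    m=(((hsv[...,0]<8)|(hsv[...,0]>172))&(hsv[...,1]>130)&(hsv[...,2]>60)).astype(np.uint8)
    k,l,s,c=cv2.connectedComponentsWithStats(m)
    for i in range(1,k):
        if s[i,4]>25:
            v,u=np.where(l==i); p=pts(f,np.c_[u,v]); print(s[i].tolist(),np.round(np.median(p,0),3))
print(get_state())
E
```

```text
scene 51.29560388540098 -0.07257739931711145 [[0.836, -0.427, 0.344, 0.863], [0.548, 0.664, -0.508, -0.414], [-0.011, 0.614, 0.79, 0.777], [0.0, 0.0, 0.0, 1.0]]
[317, 224, 19, 22, 231] [0.573 0.017 0.143]
[358, 292, 26, 28, 405] [ 0.702 -0.059  0.142]
[237, 297, 20, 23, 265] [ 0.496 -0.12   0.031]
[271, 368, 23, 27, 360] [ 0.627 -0.194  0.032]
top 45.89512675382477 -0.12813264593002924 [[-0.006, 0.994, -0.109, 0.478], [-1.0, -0.007, -0.008, 0.011], [-0.009, 0.109, 0.994, 1.189], [0.0, 0.0, 0.0, 1.0]]
[538, 129, 16, 16, 193] [ 0.849 -0.476  0.003]
[354, 180, 18, 20, 223] [ 0.701 -0.061  0.141]
[417, 227, 16, 19, 180] [ 0.626 -0.195  0.031]
[315, 249, 20, 20, 236] [0.571 0.013 0.14 ]
[383, 291, 17, 19, 189] [ 0.495 -0.122  0.029]
{'t': 0.1, 'q': array([-9.26911723e-01,  3.59290004e-01,  1.11775912e-02, -2.76654306e-04,
       -1.22407205e+00, -2.88081509e-01]), 'qd': array([ 5.45963117e-06, -2.54768570e-03,  2.38728270e-04,  9.75505786e-04,
       -1.15701785e-03, -1.12519489e-03]), 'joint_efforts': array([-2.23551098e-03, -5.84163308e+01,  2.93752635e+01,  7.01554298e+00,
        1.01308632e-02, -3.34057074e-05]), 'eef_pos': array([ 0.23505936, -0.63257885,  0.40385007]), 'ee_rot': array([ 3.14018783e+00, -1.45046972e-04, -2.78588365e+00]), 'force': array([0.36817792, 0.07593579, 0.04840157]), 'moment': array([ 0.02377115, -0.02255195, -0.08216276]), 'width': 0.0874922298891514}
```

View pics/scene0.png

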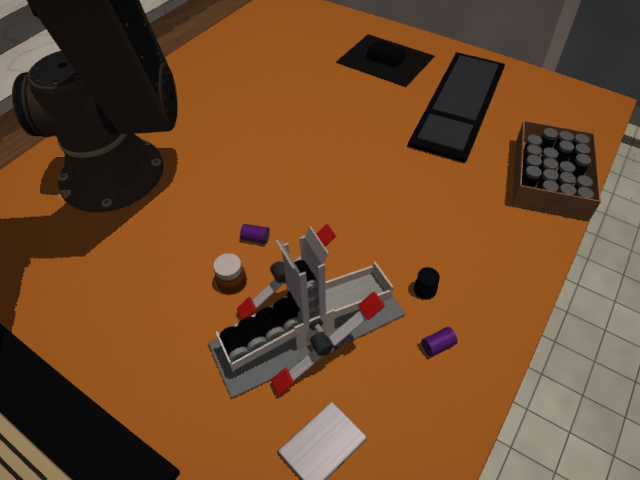

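View pics/top0.png

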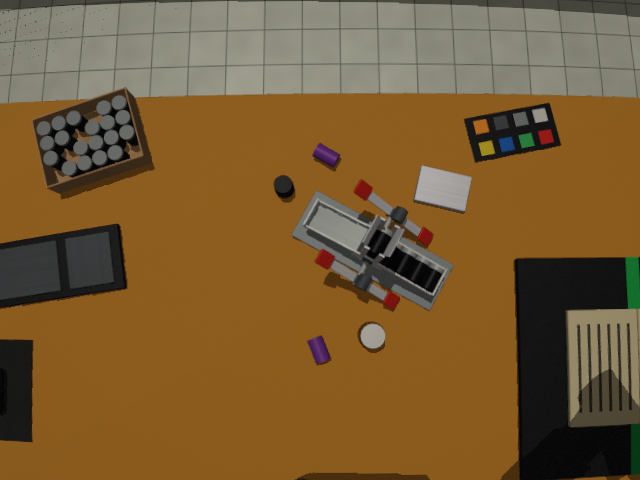

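The scene view shows red pads at (325,236), (371,305) raised and (247,308), (282,380) low. The -y lane is full, at lower left. In the top view the raised pads are at (325,259) and (363,190), the jar at (372,336) and the purple pots at (319,350) and (326,155).

Pad geometry fits the given sizes: C≈(0.603,-0.083), +y heading 60.8°, 150 mm between bars, 155 mm from raised to low pad. I'll press pad_a with the inner finger of the open gripper, which keeps the body outboard of the lane and magazine.

{"op": "send_rows", "data": {
  "motion": [
    {"offset": [0,0,-5],"turn": 0},
    {"offset": [-51.4,54.4,-5],"turn": -40.4},
    {"offset": [-51.4,54.4,-5],"turn": -40.4},
    {"offset": [-51.4,54.4,-5],"turn": -40.4},
    {"offset": [-51.4,54.4,-5],"turn": -40.4},
    {"offset": [-51.4,54.4,-5],"turn": -40.4},
    {"offset": [-51.4,54.4,-5],"turn": -40.4},
    {"offset": [-51.4,54.4,-5],"turn": -40.4}
  ],
  "hand": 1
}}

```text
t: 0.9
eef_pos: [0.3719, -0.3086, 0.4545]
ee_rot: [3.142, 0.0, -2.081]
force: [0.8, -0.7, -0.2]
width: 0.0876
```

```bash
cat > go.py <<'E'
from h import *
import sys
from scipy.spatial.transform import Rotation as R
s=get_state(); A=R.from_euler("xyz",s["ee_rot"]); T=np.array(eval(sys.argv[1])); 
h=np.degrees(np.arctan2(*A.as_matrix()[[1,0],1]))
print(s["t"],s["eef_pos"].round(4),s["ee_rot"].round(3),s["force"].round(1),s["width"],"offset cm",(A.inv().apply(T-s["eef_pos"])*100).round(1),"turn",round(h-150.8,1))
E
python3 go.py "[.527,.056,.454]"
```

```text
0.9 [ 0.3719 -0.3086  0.4545] [ 3.142  0.    -2.081] [ 0.8 -0.7 -0.2] 0.08757146592013366 offset cm [-39.4   4.3   0.1] turn -0.0
```

{"op": "send_rows", "data": {
  "motion": [
    {"offset": [-39.4,4.3,0],"turn": 0},
    {"offset": [-39.4,4.3,0],"turn": 0},
    {"offset": [-39.4,4.3,0],"turn": 0},
    {"offset": [-39.4,4.3,0],"turn": 0},
    {"offset": [-39.4,4.3,0],"turn": 0},
    {"offset": [-39.4,4.3,0],"turn": 0},
    {"offset": [-39.4,4.3,0],"turn": 0},
    {"offset": [-39.4,4.3,0],"turn": 0}
  ]
}}

```text
t: 1.7
eef_pos: [0.5268, 0.0567, 0.4546]
ee_rot: [3.142, 0.0, -2.08]
force: [0.5, 0.1, -0.0]
width: 0.0874
```

```bash
python3 go.py "[.527,.056,.345]"
```

```text
1.7 [0.5268 0.0567 0.4546] [ 3.142  0.    -2.08 ] [ 0.5  0.1 -0. ] 0.08741893813685599 offset cm [ 0. -0. 11.] turn 0.0
```

{"op": "send_rows", "data": {
  "motion": [
    {"offset": [0,0,4],"turn": 0},
    {"offset": [0,0,8],"turn": 0},
    {"offset": [0,0,10],"turn": 0},
    {"offset": [0,0,10],"turn": 0}
  ]
}}

```text
t: 2.1
eef_pos: [0.5255, 0.0542, 0.3513]
ee_rot: [3.137, -0.005, -2.081]
force: [-0.4, -1.0, 0.4]
width: 0.0878
```

Run:
```python
from h import *
a=[]
for n in("scene","top"):
    a.append(cv2.resize(grab_frame(n)["frame"][150:350,200:430] if n=="top" else grab_frame(n)["frame"][150:400,190:440],(400,400)))
cv2.imwrite("pics/c1.png",np.hstack(a)); print(get_state()["force"],get_state()["eef_pos"])
```

```text
[-0.22370459 -0.28498153  0.78804399] [0.52690262 0.05439783 0.35516639]
```

View pics/c1.png

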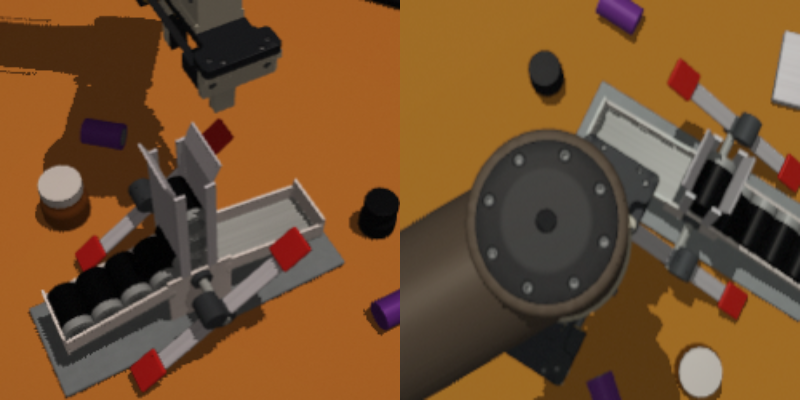

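The crop shows the inner fingertip (left half, about (225,100)) above pad_a (218,137), with the body clear of the magazine. I'll press down gradually.

{"op": "send_rows", "data": {
  "motion": [
    {"offset": [0,0,1.5],"turn": 0},
    {"offset": [0,0,3],"turn": 0},
    {"offset": [0,0,4],"turn": 0},
    {"offset": [0,0,5],"turn": 0},
    {"offset": [0,0,6],"turn": 0}
  ]
}}

```text
t: 2.7
eef_pos: [0.5269, 0.0544, 0.295]
ee_rot: [-3.141, 0.001, -2.081]
force: [0.1, 0.6, 0.3]
width: 0.0873
```

Run:
```python
from h import *
f=grab_frame("scene")["frame"]; cv2.imwrite("pics/c2.png",cv2.resize(f[150:400,190:440],(500,500))); s=get_state();print(s["force"],s["eef_pos"])
```

```text
[-0.893288    0.19456311 -1.79949962] [0.52618856 0.05418945 0.29302082]
```

View pics/c2.png

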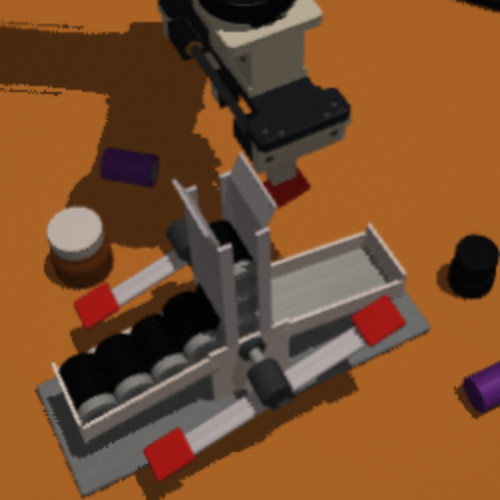

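The finger is on the pad, which has moved partway down, and the arm is clear. I'll keep pressing.

{"op": "send_rows", "data": {
  "motion": [
    {"offset": [0,0,1.5],"turn": 0},
    {"offset": [0,0,3],"turn": 0},
    {"offset": [0,0,4.5],"turn": 0},
    {"offset": [0,0,6],"turn": 0},
    {"offset": [0,0,7],"turn": 0},
    {"offset": [0,0,8],"turn": 0},
    {"offset": [0,0,8],"turn": 0},
    {"offset": [0,0,8],"turn": 0}
  ]
}}

```text
t: 3.55
eef_pos: [0.5267, 0.0544, 0.2148]
ee_rot: [3.142, -0.0, -2.081]
force: [0.5, -0.4, 0.7]
width: 0.088
```

Run:
```python
from h import *
f=grab_frame("scene")["frame"]; cv2.imwrite("pics/c3.png",cv2.resize(f[150:400,190:440],(500,500))); s=get_state();print(s["force"],s["eef_pos"])
```

```text
[-0.43421065  0.53729744  0.36411015] [0.52672693 0.05442294 0.2150342 ]
```

View pics/c3.png

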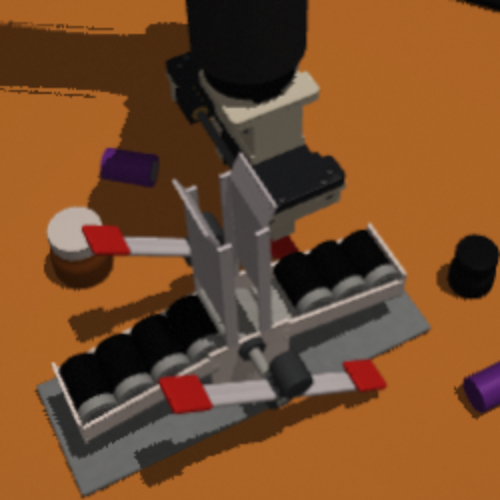

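The gate has tipped, the -y pads are raised, and three pots lie in the +y lane at (305,280), (340,265) and (370,255). I'll retract straight up and then away.

{"op": "send_rows", "data": {
  "motion": [
    {"offset": [0,0,-2],"turn": 0},
    {"offset": [0,0,-5],"turn": 0},
    {"offset": [0,0,-9],"turn": 0},
    {"offset": [0,0,-14],"turn": 0},
    {"offset": [0,0,-19],"turn": 0},
    {"offset": [0,0,-24],"turn": 0},
    {"offset": [-5,5,-24],"turn": 0},
    {"offset": [-10,5,-24],"turn": 0}
  ]
}}

```text
t: 4.4
eef_pos: [0.5252, 0.1498, 0.4586]
ee_rot: [-3.139, 0.006, -2.083]
force: [1.3, -0.5, 0.5]
width: 0.0874
```

{"op": "send_rows", "data": {
  "motion": [
    {"offset": [-10,2,0],"turn": 0},
    {"offset": [-10,2,0],"turn": 0},
    {"offset": [-10,2,0],"turn": 0},
    {"offset": [-10,2,0],"turn": 0},
    {"offset": [-10,2,0],"turn": 0},
    {"offset": [-10,2,0],"turn": 0}
  ]
}}

```text
t: 5.0
eef_pos: [0.5582, 0.2463, 0.4553]
ee_rot: [-3.141, 0.001, -2.082]
force: [-0.2, 0.2, 0.7]
width: 0.0877
```

Run:
```python
from h import *
f=grab_frame("scene"); g=grab_frame("top")
cv2.imwrite("pics/c4.png",np.hstack([cv2.resize(f["frame"][150:480,190:520],(400,400)),cv2.resize(g["frame"][120:370,250:500],(400,400))])); s=get_state();print(s["t"],s["force"],s["eef_pos"])
hsv=cv2.cvtColor(f["frame"],cv2.COLOR_BGR2HSV)
m=(((hsv[...,0]<8)|(hsv[...,0]>172))&(hsv[...,1]>130)&(hsv[...,2]>60)).astype(np.uint8)
k,l,st,c=cv2.connectedComponentsWithStats(m)
for i in range(1,k):
    if st[i,4]>25:
        v,u=np.where(l==i); print(np.round(np.median(pts(f,np.c_[u,v]),0),3))
```

```text
5.1 [ 0.1326559  -0.08198502  0.25253431] [0.55828248 0.24635919 0.45535883]
[ 0.502 -0.113  0.143]
[0.579 0.024 0.032]
[ 0.707 -0.05   0.032]
[ 0.633 -0.185  0.143]
```

View pics/c4.png

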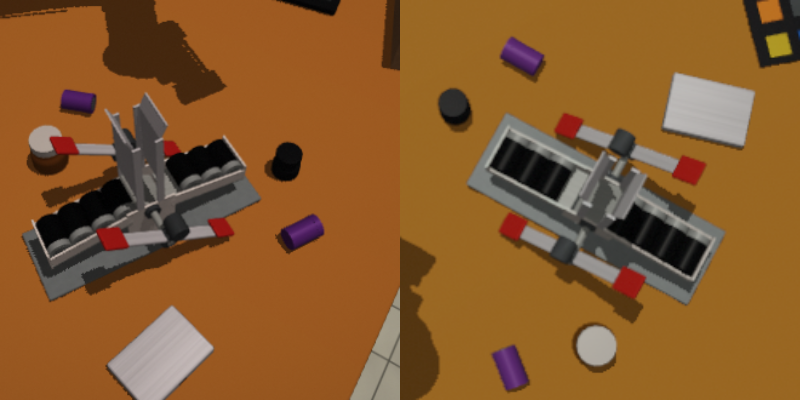

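The gate is at its other stop: the -y pads are at 143 mm and the +y pads at 32 mm. All three pots are in the +y lane, the magazine is empty, and the loose items have not moved.

```bash
python3 -c "from station import *; print(job_done())"
```

```text
the job is handed in; nothing more can be done
None
```

The rocker is tipped fully over, and all three waiting pots rolled down the empty (+y) lane by themselves. I pressed pad_a down with one fingertip of the open gripper, retracted straight up, moved the hand clear and handed the job in at about 5 s.

- **Gate:** in the last pictures the +y pads were at 32 mm and the -y pads at 143 mm. The given values for a gate at its stop are 30 and 140 mm, and the calibration is good to about 2 mm.
- **Pots:** three were in the +y lane, the four were still in the -y lane, and the magazine was empty.
- **Other things:** by eye the loupe, drive, jar and purple look-alikes had not moved; I did not measure their positions.
- **Forces:** readings stayed at about 2 N or less at every point I checked. No check failed or disagreed.

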